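Bring the trolley wheel's valve to the top

TASK

The test rig's trolley wheel is mounted on its stand for pumping up: turn it by pushing one spoke after another with the fingertips until the valve stem points straight up, at the very top of the wheel above the axle, then leave it at rest and take the hand away. Grip and lift nothing, push gently without flicking it round, never push on the tyre or the valve stem, and leave the stand and the things around it where they are.

Things in the scene. Friction and masses are not known exactly. Their poses are not given: they have to be found in the camera images.
- wheel (a joint): turn of the wheel in rad, not wrapped: 0 or any whole turn (6.283) = valve stem at the top. Growing = the top of the wheel moves towards the stand's +y (anticlockwise seen from the robot). Turns freely both ways, any number of turns, against a light drag of about 0.15 N m that stops it within a few degrees when let go; stays at any angle.
- stand: loose grey steel wheel stand, 6 kg; base 220 (x) by 260 (y), 12 mm thick. Origin: centre of its underside; z up, x along the axle, away from the robot. Axle 170 mm up at y = 0, wheel's mid-plane at x = 0. One upright plate, on the robot's side: x from -70 to -62 mm, 200 mm wide, 140 mm high, with a 44 mm wide tab in the middle up to 195 mm.
- spokes: five straight round aluminium spokes, 12 mm thick, at 36, 108, 180, 252 and 324 degrees from the valve stem, open gaps between. Origin on the axle in the wheel's mid-plane, turns with the wheel. Dished towards the robot: centre lines run from stand x = -36 mm at radius 18 mm to x = -8 mm at radius 108 mm. Hub: 48 mm diameter, x -44 to +32 mm.
- tyre: black tyre of the trolley wheel with its aluminium rim: 300 mm outer diameter, 40 mm wide (stand x -20 to +20 mm), clear opening inside the rim 216 mm in diameter. Origin on the axle at the wheel's mid-plane; turns with the wheel.
- valve_stem: short valve stem, 32 mm long and 11 mm thick (black rubber foot, brass, black cap), standing on the inside of the rim in the wheel's mid-plane and reaching 32 mm from the rim towards the hub. Origin: the capped end, 78 mm from the axle. Its z axis runs along the stem from axle to rim, so it points straight up when the stem is at the top of the wheel.
- grease_jar: white jar with black lid, 54 mm wide, 60 mm tall, standing loose on the stand's base, beyond the wheel; origin under its centre
- gauge: round black pressure gauge lying on the table, 52 mm wide, 18 mm thick, with a brass stub; loose; origin under its centre
- screwdriver: green-handled screwdriver lying loose; origin under its middle
- wrench: steel wrench lying loose; origin under its middle
- bar_clamp: yellow and black bar clamp, 260 mm long, lying loose; origin under its middle
- circuit_board: small green circuit board, 86 by 56 mm, lying loose; origin under its centre
- mug: white mug, 80 mm wide, 90 mm tall, loose; origin under its centre

How it is judged:
By the outcome, as a careful person would: the job done as asked, in the order asked, and still so for the second after the job is handed in, with the robot touching nothing.
It also fails if it takes over 58 s, if anything falls off the work surface, if the arm or the gripper's body presses on something with over 40 N, if the wrist force passes 120 N, or if a joint passes its speed limit or range.

ROBOT

A 6-joint arm with a two-finger parallel gripper is mounted at the origin on the work surface. World frame = base frame: x ahead of the robot, y to its left, z up, the work surface at z = 0. Lengths are in m, angles in rad, forces in N, time in s.
With the tool pointing down it reaches from about 0.35 to 0.875 m from the base axis. Payload 4.2 kg.
Tool frame: the origin (TCP) lies on the mounting face of the last link; the fingertips stand 173 mm ahead of it and the grasp point (between the pads) lies grip_point_offset ahead of it (grip_point_offset is the distance from the TCP to the grasp point, in m); z points along the fingers, x is the direction in which the jaws open and shut, and the axes are right-handed (so a half turn about z gives the same grasp; the last joint's range is limited). The gripper opens to 85 mm and grips with 20 to 120 N. Pads are 22 mm wide; open, the fingers measure 114 mm over their backs; the gripper's body (76 mm by 85 mm) begins 54 mm behind the grasp point. The pads swing forward as they close: fully open they stand 13 mm farther back than shut.
Start: joints at [1.57, 0.385, 0.008, 0, -1.194, -0.259], TCP at [0.161, 0.604, 0.405] pointing down, gripper open.
Joint ranges: [-3.14, 3.14], [-1.21, 2.06], [-1.07, 1.41], [-3.16, 2.05], [-2.99, -0.16], [-3.1, 3.1]. Speed limits (rad/s): [2.79, 2.79, 3.14, 3.14, 3.14, 3.14].

INTERFACE

Orientations are given as a unit quaternion [w, x, y, z].
In Python, from workcell import * gives the robot as it stands.
- The arm moves only by the tool servo_tool, never from a script. Its arguments are lists of equal length, an entry for each row: "travel": the shift along the tool's x, y, z in m, a list of three; "dr": the turn, a rotation vector about the tool's x, y, z in degrees, a list of three. A call has 1 to 5 rows; each row shifts and turns the commanded pose from where the row before left it, along the tool's axes as they then stand; what a row does not reach is not made up. A row lasts 1/12 s, in which the tool goes at most 41.7 mm and 7.16 degrees, less where a joint would pass 70% of its speed; a pose out of reach is approached as far as the arm can. A call with a gripper value outside its range is refused whole. "claw" is the finger opening in m, from 0 to 0.0854, set as the call begins (left out, the last holds). The fingers move at their own pace and stop on an object; the grip force is fixed at half the most. Time passes only in rows, so rows that do not move let the fingers close. It gives the time, the measured TCP pose, the force and the opening at its end, in the units of the state.
- sense(): the state, without advancing time (a new reading comes with each control period).
- read_camera(name): name is "scene" or "top"; returns a dict with "frame" (420x560x3 uint8, red, green, blue), "depth" (420x560 float32, m along the optical axis (not along the pixel's ray), 0 where there is no reading), "K" (3x3 intrinsics, pixels), "D" ([k1, k2, p1, p2, k3] as OpenCV has them; the pictures are not rectified), "T" (4x4, takes a point from camera to world coordinates). Camera axes: x right, y down, z forward; pixel columns grow to the right and rows downward; lengths in m; the calibration is good to about 2 mm. A picture is of the moment at which its call begins.
- hand_in(): hands the job in, once; it reports no verdict.
Trained networks look in a picture, given as the dict that the camera call returned (one of the last four; its "shot" number tells which), for a name from the list of things; names that differ only in an ending like _2 or _b are one class to them, and where a whole thing is asked for, a point or a joint stands for the part that bears it (a point fixed in the world has none). Each returns a list of dicts, best first, with "confidence" (0 to 1); they miss things now and then, are a little off and sometimes report something else, mostly with a low value. They report only what shows in the picture. A call takes as long as a camera call.
- recognise(picture, target): "position" ([row, column] in pixels, amid what is visible of it).
- cut_out(picture, target): "pixels" (420x560 bool, what is visible of it) and "position" ([row, column] in pixels, amid what is visible of it).
- landmark_of(picture, target): "position" ([row, column] in pixels: a listed point, or the origin of a listed thing).
The state is a dict: "t": time; "joint_pos": joint angles; "dq": joint speeds; "effort": joint torques, N m; "tool_pos": TCP position; "ee_rot": TCP orientation; "wrist_force": force on the tool from outside, world axes, zero at the start; "wrist_torque": the same for the moment, N m; "opening": opening from 0.0 (shut) to 1.0 (fully open).
Only numpy, scipy, OpenCV 4.12 (cv2) and the standard library are available. Lean on these libraries where they do the work, as an engineer would, in place of code of your own. Each camera call takes 0.05 s, during which the arm holds its last target. There are 200 camera calls.

## Working session

There is one attempt and no reset: what is moved stays moved. The work goes in short steps, Python scripts to look and compute and a tool call to move; the robot and the scene stay as the last step left them, time stands still between calls to the robot, and variables do not carry over. Pictures are saved under pics/ and viewed, about 8 in all and at most 12, crops included, and the job is handed in when it is done.

Besides the shell and the picture viewer there is one more tool, called after "Emit:" as a command line: name --argument value ..., lists and objects as JSON in quotes. servo_tool: Moves the arm, as the interface text tells. Its arguments: {"type":"object","properties":{"travel":{"type":"array"},"dr":{"type":"array"},"claw":{"type":"number"}},"required":["travel","dr"]}

```bash
mkdir -p pics; ls; cat > h.py <<'E'
from workcell import *
import numpy as np, cv2
def world(p,rc,depth=None):
    K,D,T=np.array(p["K"]),np.array(p["D"]),np.array(p["T"])
    r,c=rc
    if depth is None:
        depth=p["depth"][int(round(r)),int(round(c))]
    n=cv2.undistortPoints(np.array([[[c,r]]],float),K,D)[0,0]
    return (T@np.array([n[0]*depth,n[1]*depth,depth,1]))[:3]
def save(p,name): cv2.imwrite("pics/"+name,p["frame"][:,:,::-1])
E
python3 - <<'E'
from h import *
s=sense(); print({k:np.round(v,3) for k,v in s.items()})
ims=[]
for cam in ["scene","top"]:
    p=read_camera(cam); ims.append(p["frame"][:,:,::-1]); print(cam,np.round(p["T"],3).tolist(),np.round(p["K"],1).tolist())
    save(p,cam+"0.png")
    for t in ["valve_stem","stand","tyre","spokes","grease_jar"]+([] if cam=="scene" else ["gauge","screwdriver","wrench","bar_clamp","circuit_board","mug"]):
        for f in ([recognise,landmark_of] if t in("valve_stem","stand","tyre","spokes") else [recognise]):
            for r in f(p,t)[:2]: print(t,f.__name__,np.round(r["position"],1),round(r["confidence"],2),np.round(world(p,r["position"]),3))
E
```

```text
pics
{'t': np.float64(0.0), 'joint_pos': array([ 1.570e+00,  3.860e-01,  7.000e-03, -1.000e-03, -1.194e+00,
       -2.590e-01]), 'dq': array([-0.002,  0.   , -0.001, -0.001, -0.002,  0.001]), 'effort': array([-1.0000e-03, -3.9229e+01,  1.8840e+01,  4.1860e+00, -5.0000e-03,
       -0.0000e+00]), 'tool_pos': array([0.16 , 0.604, 0.404]), 'ee_rot': array([-0.001, -0.609,  0.793, -0.001]), 'wrist_force': array([0.828, 0.239, 0.038]), 'wrist_torque': array([-0.016, -0.016, -0.032]), 'opening': np.float64(1.004)}
scene [[-0.853, 0.33, -0.405, 1.113], [0.522, 0.537, -0.662, 0.909], [-0.001, -0.776, -0.63, 1.08], [0.0, 0.0, 0.0, 1.0]] [[406.2, 0.0, 280.8], [0.0, 406.2, 214.4], [0.0, 0.0, 1.0]]
stand call [231.1 270.9] 0.72 [0.611 0.024 0.183]
stand call [244.6 276.4] 0.57 [ 0.546 -0.05   0.03 ]
stand call [260.2 273.8] 0.61 [0.61  0.039 0.057]
tyre call [219.2 282.9] 0.77 [0.593 0.072 0.26 ]
tyre call [227.8 269.8] 0.74 [0.609 0.015 0.19 ]
spokes call [220.3 268.7] 0.71 [ 0.584 -0.037  0.174]
spokes call [228.2 273.2] 0.54 [0.6   0.022 0.189]
grease_jar call [273.6 264.9] 0.56 [0.67  0.081 0.061]
top [[-0.02, -0.989, 0.147, 0.333], [-1.0, 0.02, -0.002, -0.033], [-0.001, -0.147, -0.989, 1.504], [0.0, 0.0, 0.0, 1.0]] [[429.9, 0.0, 272.7], [0.0, 429.9, 208.5], [0.0, 0.0, 1.0]]
stand call [196.9 261.5] 0.62 [ 0.565 -0.002  0.194]
stand call [197.7 263.7] 0.8 [ 0.562 -0.008  0.193]
tyre call [185.5 259.2] 0.8 [0.578 0.002 0.308]
tyre call [174.3 241. ] 0.52 [0.666 0.07  0.071]
spokes call [196.5 264.5] 0.84 [ 0.565 -0.011  0.199]
spokes call [190.  262.5] 0.63 [ 0.588 -0.005  0.188]
grease_jar call [174.5 243.3] 0.65 [0.666 0.062 0.068]
gauge call [253.4 261.4] 0.78 [0.399 0.006 0.017]
screwdriver call [228.2 310.5] 0.75 [ 0.482 -0.165  0.022]
bar_clamp call [253.4 155.7] 0.58 [0.407 0.371 0.012]
circuit_board call [196.6 415.2] 0.81 [ 0.588 -0.538  0.009]
mug call [192.8 115.5] 0.98 [ 0.625  0.52  -0.   ]
```

View pics/scene0.png

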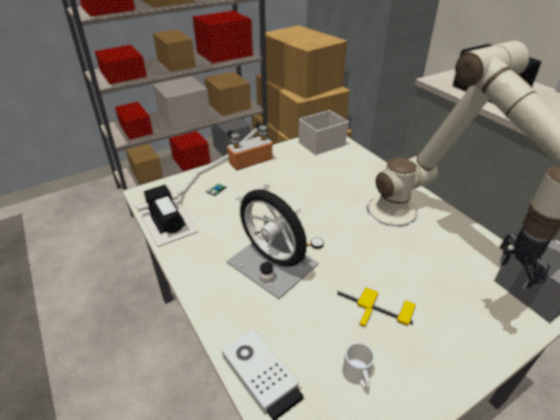

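View pics/top0.png

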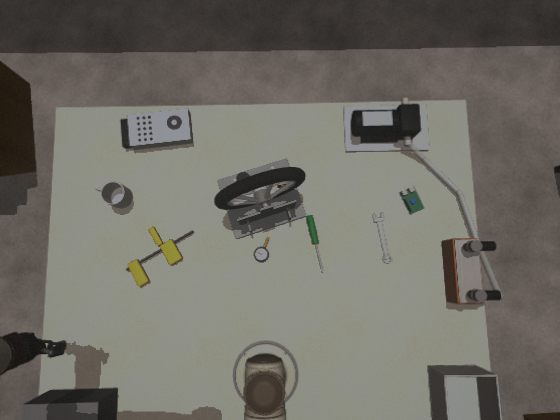

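```bash
cat >> h.py <<'E'
def cloud(p):
    h,w=p["depth"].shape
    cc,rr=np.meshgrid(np.arange(w),np.arange(h))
    n=cv2.undistortPoints(np.stack([cc,rr],-1).reshape(-1,1,2).astype(float),np.array(p["K"]),np.array(p["D"]))[:,0]
    d=p["depth"].reshape(-1)
    P=np.c_[n*d[:,None],d,np.ones_like(d)]@np.array(p["T"]).T
    return P[:,:3],d>0
def tostand(P,q):
    x,y,a=q; c,s=np.cos(a),np.sin(a); d=P-[x,y,0]
    return np.c_[d[:,0]*c+d[:,1]*s,-d[:,0]*s+d[:,1]*c,d[:,2]]
def crop(p,r0,r1,c0,c1,k,name):
    cv2.imwrite("pics/"+name,cv2.resize(p["frame"][r0:r1,c0:c1,::-1],None,fx=k,fy=k,interpolation=cv2.INTER_CUBIC))
E
python3 - <<'E'
from h import *
from scipy.optimize import least_squares
A=[];ps={}
for cam in ["scene","top"]:
    p=read_camera(cam); ps[cam]=p
    P,ok=cloud(p); m=cut_out(p,"tyre")[0]["pixels"]
    m=cv2.erode(m.astype(np.uint8),np.ones((2,2))).reshape(-1)>0
    Q=P[ok&m]; A.append(Q[(Q[:,2]>.03)&(np.hypot(Q[:,0]-.6,Q[:,1])<.25)])
def f(q,P):
    S=tostand(P,q); r=np.hypot(S[:,1],S[:,2]-.17)
    d=np.c_[np.abs(S[:,0])-.02,np.abs(r-.129)-.021]
    return np.linalg.norm(np.maximum(d,0),axis=1)+np.minimum(d.max(1),0)
for P in A+[np.vstack(A)]:
    best=min((least_squares(f,[.59,0,a],args=(P,),loss="soft_l1",f_scale=.004) for a in(0,.2,.4,-.2)),key=lambda r:r.cost)
    print(len(P),best.x,best.cost,np.median(abs(best.fun)))
q=best.x; np.save("q.npy",q)
p=ps["scene"]; P,ok=cloud(p); S=tostand(P,q); r=np.hypot(S[:,1],S[:,2]-.17)
m=ok&(r>.035)&(r<.1)&(abs(S[:,0]-(-.036+(r-.018)*28/90))<.015)
th=np.degrees(np.arctan2(-(S[:,1]),S[:,2]-.17))  # turn sign: top->+y positive => negative below
h,_=np.histogram(-th[m]%360,bins=36,range=(0,360)); print(h)
m2=ok&(r>.08)&(r<.104)&(abs(S[:,0])<.009); h,_=np.histogram(-th[m2]%360,bins=36,range=(0,360)); print(h)
for t in ["scene","top"]:
  for fn in (recognise,landmark_of):
    for rr in fn(ps[t],"valve_stem")[:3]:
      w=world(ps[t],rr["position"]); print(t,rr["position"],rr["confidence"],w,tostand(w[None],q))
crop(p,170,300,220,330,5,"s1.png")
crop(ps["top"],150,250,200,320,6,"t1.png")
E
```

```text
2131 [0.59561836 0.00111492 0.29869114] 0.005539631357063631 0.0017377755428982684
1481 [0.59814674 0.00536443 0.29748179] 0.005522246291274812 0.0022225512777865157
3612 [0.59639513 0.00245577 0.30022783] 0.013061636786072776 0.0020048538147941046
[ 0  0  0  0  7  4  0  0  0  0  0 53 15  0  0  0  0  0  0 30  0  0  1  0
  0  0 27 31  1  0  0  0  0  8 35  1]
[ 0  0  0  0  0  0  0  0  0  0  0  7  7  0  0  0  0  0  1 14  2  0  2  9
  2  2  9  4  0  0  0  0  0  1  1  0]
top [193.0, 266.5] 0.4 [ 0.57249291 -0.0175974   0.21730977] [[-0.02876353 -0.01208738  0.21730977]]
top [189.0, 116.3] 0.34 [ 6.38185374e-01  5.18004163e-01 -4.58306419e-05] [[ 1.92388110e-01  4.80128510e-01 -4.58306419e-05]]
top [181.0, 242.3] 0.63 [0.59155257 0.04938234 0.3084065 ] [[0.00925202 0.04625963 0.3084065 ]]
```

View pics/s1.png

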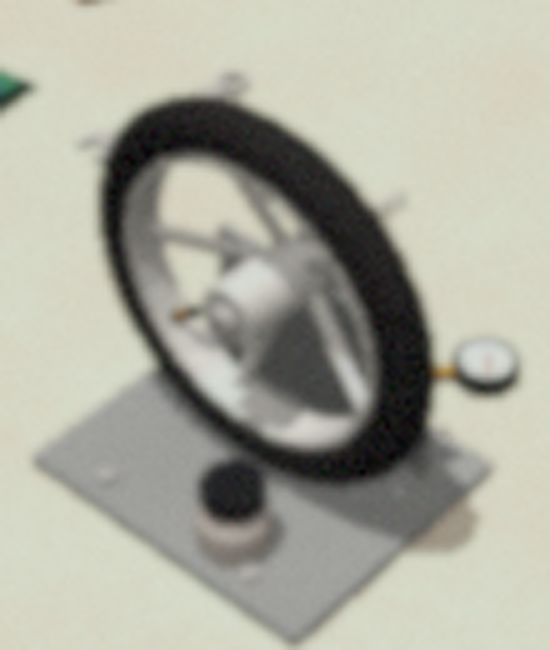

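Emit:
servo_tool --travel '[[0.033,-0.021,-0.006],[0.033,-0.021,-0.006],[0.033,-0.021,-0.006],[0.033,-0.021,-0.006],[0.033,-0.021,-0.006]]' --dr '[[0,0,0],[0,0,0],[0,0,0],[0,0,0],[0,0,0]]' --claw 0

```text
t: 2.12
tool_pos: [0.2199, 0.4157, 0.4349]
ee_rot: [0.0, -0.61, 0.793, -0.0]
wrist_force: [1.0, -0.7, 0.7]
opening: 0.299
```

```bash
cat > log.py <<'E'
from h import *
import json
s=sense(); json.dump([list(map(float,s[k])) for k in("joint_pos","tool_pos","ee_rot")],open("log.jsonl","a")); open("log.jsonl","a").write("\n")
print(round(float(s["t"]),2),*[np.round(s[k],3) for k in("joint_pos","tool_pos","ee_rot","wrist_force")],round(float(s["opening"]),2))
E
python3 log.py; python3 -c "
import workcell;print([n for n in dir(workcell) if n[0]!='_']);print(getattr(workcell,'grip_point_offset',None))"
```

```text
2.12 [ 1.431  0.095 -0.304  0.    -1.172 -0.12 ] [0.22  0.416 0.435] [ 0.    -0.61   0.793 -0.   ] [ 1.005 -0.714  0.721] 0.3
['PlanningError', 'cut_out', 'grip_point_offset', 'hand_in', 'landmark_of', 'read_camera', 'recognise', 'sense']
0.1547
```

Emit:
servo_tool --travel '[[0.033,-0.021,-0.002],[0.033,-0.021,-0.002],[0.033,-0.021,-0.002],[0.033,-0.021,-0.002],[0.033,-0.021,-0.002]]' --dr '[[0,0,0],[0,0,0],[0,0,0],[0,0,0],[0,0,0]]'

```text
t: 2.53
tool_pos: [0.2786, 0.2291, 0.4451]
ee_rot: [0.001, -0.61, 0.792, 0.0]
wrist_force: [0.9, 0.1, 0.5]
opening: -0.004
```

```bash
python3 log.py
```

```text
2.53 [ 1.147 -0.125 -0.493  0.    -1.202  0.165] [0.279 0.229 0.445] [ 0.001 -0.61   0.792  0.   ] [0.88  0.051 0.474] -0.0
```

```bash
cat >> h.py <<'E'
from scipy.spatial.transform import Rotation as R
def plan(tip,beta=50,n=10,show=True,psi=None):
    """tip in stand frame -> per-row tool-frame travel/turn from the measured pose"""
    q=np.load("q.npy"); a=q[2]; b=np.radians(beta); a2=a if psi is None else psi
    z=np.array([np.cos(b)*np.cos(a2),np.cos(b)*np.sin(a2),-np.sin(b)]); x=np.array([np.sin(a2),-np.cos(a2),0])
    T=R.from_matrix(np.c_[x,np.cross(z,x),z])
    t=np.array([q[0]+tip[0]*np.cos(a)-tip[1]*np.sin(a),q[1]+tip[0]*np.sin(a)+tip[1]*np.cos(a),tip[2]])-.173*z
    s=sense(); w=s["ee_rot"]; C=R.from_quat([w[1],w[2],w[3],w[0]]); d=t-s["tool_pos"]
    rv=(C.inv()*T).as_rotvec()/n
    print("target TCP",np.round(t,4),"total",np.round(np.linalg.norm(d),4),"turn/row deg",np.round(np.degrees(rv),2))
    if show:
        for i in range(n): print(np.round((C*R.from_rotvec(rv*i)).inv().apply(d/n)*1000,1).tolist())
def where():
    q=np.load("q.npy"); s=sense(); w=s["ee_rot"]; C=R.from_quat([w[1],w[2],w[3],w[0]])
    z=C.apply([0,0,1]); tip=np.array(s["tool_pos"])+.173*z; S=tostand(tip[None],q)[0]
    print("t",round(float(s["t"]),2),"tip(stand)",np.round(S,4),"r",np.round(np.hypot(S[1],S[2]-.17),4),"phi",np.round(np.degrees(np.arctan2(S[1],S[2]-.17)),1),"beta",np.round(np.degrees(np.arcsin(-z[2])),1),"yaw",np.round(np.arctan2(z[1],z[0]),3),"F",np.round(s["wrist_force"],1),"q",np.round(s["joint_pos"],3))
def wheel():
    """wheel turn in deg from spoke points of scene+top depth"""
    q=np.load("q.npy"); out=[]
    for cam in("scene","top"):
        p=read_camera(cam); P,ok=cloud(p); S=tostand(P,q); y,z=S[:,1],S[:,2]-.17; r=np.hypot(y,z)
        m=ok&(r>.045)&(r<.1)&(abs(S[:,0]-(-.036+(r-.018)*28/90))<.014)
        th=np.arctan2(y,z)[m]; ph=th-np.radians(36)
        g=np.radians(np.arange(0,72,.25)); res=(ph[None]-g[:,None]+np.radians(36))%np.radians(72)-np.radians(36)
        c=np.sum(np.minimum(abs(res)*r[m][None],.012),1); k=c.argmin()
        rr=res[k]; good=abs(rr)*r[m]<.01
        print(cam,len(th),"mod72:",round(np.degrees(g[k]+np.median(rr[good])),1),"n",good.sum()); out.append(p)
    return out
E
python3 - <<'E'
from h import *
wheel(); where()
f=np.radians(-52); tip=np.array([-.02,.058*np.sin(f),.17+.058*np.cos(f)]); b=np.radians(50)
plan(tip-.08*np.array([np.cos(b),0,-np.sin(b)]),50,10)
E
```

```text
scene 184 mod72: 14.5 n 176
top 230 mod72: 14.8 n 221
t 2.63 tip(stand) [-0.2367  0.3085  0.2724] r 0.325 phi 71.6 beta 89.9 yaw 1.2 F [ 0.6 -0.   0.7] q [ 1.143 -0.128 -0.494 -0.    -1.203  0.163]
target TCP [ 0.4355 -0.0952  0.3995] total 0.361 turn/row deg [ 3.89 -1.12 -3.1 ]
[27.0, -23.5, 4.6]
[28.3, -21.7, 5.5]
[29.6, -19.7, 6.4]
[30.7, -17.6, 7.1]
[31.7, -15.4, 7.6]
[32.7, -13.2, 7.9]
[33.5, -10.8, 8.1]
[34.2, -8.4, 8.1]
[34.7, -6.0, 7.9]
[35.1, -3.6, 7.5]
```

Emit:
servo_tool --travel '[[0.027,-0.0235,0.0045],[0.028,-0.0215,0.0055],[0.0295,-0.0195,0.0065],[0.0305,-0.0175,0.007],[0.0315,-0.0155,0.0075]]' --dr '[[3.9,-1.1,-3.1],[3.9,-1.1,-3.1],[3.9,-1.1,-3.1],[3.9,-1.1,-3.1],[3.9,-1.1,-3.1]]'

```text
t: 3.05
tool_pos: [0.3573, 0.0702, 0.4224]
ee_rot: [-0.143, 0.702, -0.689, 0.106]
wrist_force: [0.9, 0.9, -0.2]
opening: -0.001
```

```bash
python3 -c "
from h import *
where()"; python3 log.py
```

```text
t 3.05 tip(stand) [-0.1485  0.1266  0.2603] r 0.1555 phi 54.5 beta 69.5 yaw 0.155 F [ 0.9  0.9 -0.2] q [ 0.7   -0.185 -0.716  0.27  -0.749  0.718]
3.05 [ 0.7   -0.185 -0.716  0.27  -0.749  0.718] [0.357 0.07  0.422] [-0.143  0.702 -0.689  0.106] [ 0.87   0.925 -0.214] -0.0
```

Emit:
servo_tool --travel '[[0.0325,-0.013,0.008],[0.0335,-0.011,0.008],[0.034,-0.0085,0.008],[0.0345,-0.006,0.008],[0.035,-0.0035,0.0075]]' --dr '[[3.9,-1.1,-3.1],[3.9,-1.1,-3.1],[3.9,-1.1,-3.1],[3.9,-1.1,-3.1],[3.9,-1.1,-3.1]]'

```text
t: 3.47
tool_pos: [0.4192, -0.0564, 0.4034]
ee_rot: [-0.247, 0.75, -0.587, 0.179]
wrist_force: [-0.7, 1.0, -0.8]
opening: 0.003
```

```bash
python3 -c "
from h import *
where()
f=np.radians(-52); tip=np.array([-.02,.058*np.sin(f),.17+.058*np.cos(f)]); b=np.radians(50)
plan(tip-.08*np.array([np.cos(b),0,-np.sin(b)]),50,3)"; python3 log.py
```

```text
t 3.47 tip(stand) [-0.0861 -0.0059  0.2626] r 0.0928 phi -3.6 beta 54.5 yaw 0.28 F [-0.7  1.  -0.8] q [ 0.247 -0.07  -0.6   -0.046 -0.422  1.602]
target TCP [ 0.4355 -0.0952  0.3995] total 0.0422 turn/row deg [ 1.48 -0.27 -1.02]
[13.9, -1.1, 2.0]
[13.9, -0.8, 2.0]
[13.9, -0.5, 1.9]
3.47 [ 0.247 -0.07  -0.6   -0.046 -0.422  1.602] [ 0.419 -0.056  0.403] [-0.247  0.75  -0.587  0.179] [-0.681  0.975 -0.836] 0.0
```

```bash
python3 -c "
from h import *
f=np.radians(-53); tip=np.array([-.023,.058*np.sin(f),.17+.058*np.cos(f)]); b=np.radians(54)
plan(tip-.07*np.array([np.cos(b),0,-np.sin(b)]),54,3)"
```

```text
target TCP [ 0.4517 -0.0908  0.4015] total 0.0473 turn/row deg [ 0.15 -0.23 -1.03]
[13.8, -6.0, 4.7]
[13.9, -5.8, 4.7]
[14.0, -5.5, 4.6]
```

Emit:
servo_tool --travel '[[0.014,-0.006,0.0045],[0.014,-0.006,0.0045],[0.014,-0.0055,0.0045],[0,0,0],[0,0,0]]' --dr '[[0,0,-1.1],[0.2,-0.4,-1.0],[0.2,-0.3,-1.0],[0,0,0],[0,0,0]]'

```text
t: 3.88
tool_pos: [0.4518, -0.09, 0.4023]
ee_rot: [-0.248, 0.765, -0.566, 0.182]
wrist_force: [0.1, 0.9, -0.3]
opening: -0.002
```

```bash
python3 -c "
from h import *
where()
f=np.radians(-53); tip=np.array([-.023,.058*np.sin(f),.17+.058*np.cos(f)])
plan(tip,54,5)
p=read_camera('scene'); t=read_camera('top')
a=cv2.resize(p['frame'][150:290,200:360,::-1],(480,420)); b=cv2.resize(t['frame'][150:290,190:296,::-1],(318,420))
cv2.imwrite('pics/c2.png',np.hstack([a,b]))"
```

```text
t 3.88 tip(stand) [-0.0643 -0.0455  0.262 ] r 0.1027 phi -26.3 beta 54.2 yaw 0.301 F [ 0.1  0.9 -0.3] q [ 0.118  0.011 -0.457 -0.226 -0.496  1.916]
target TCP [ 0.491  -0.0787  0.3449] total 0.0705 turn/row deg [ 0.04  0.   -0.03]
[0.2, 0.1, 14.1]
[0.2, 0.1, 14.1]
[0.2, 0.1, 14.1]
[0.2, 0.1, 14.1]
[0.2, 0.1, 14.1]
```

View pics/c2.png

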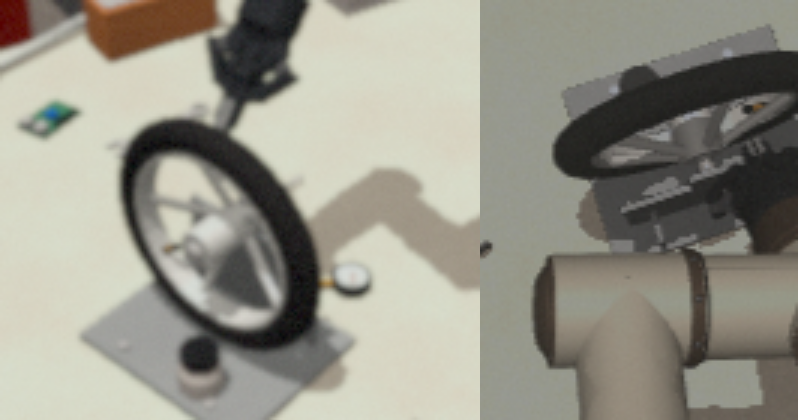

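The fingertips stand just behind the tyre's upper left, around crop pixel (225,125). The valve's brass shows at (172,247), and the body is clear of the tyre. Next I insert the fingertips.

Emit:
servo_tool --travel '[[0,0,0.014],[0,0,0.014],[0,0,0.014]]' --dr '[[0,0,0],[0,0,0],[0,0,0]]'

```text
t: 4.23
tool_pos: [0.4741, -0.0816, 0.3684]
ee_rot: [-0.248, 0.766, -0.564, 0.182]
wrist_force: [0.3, -0.5, 0.2]
opening: 0.003
```

Emit:
servo_tool --travel '[[0,0,0.01],[0,0,0.01],[0,0,0.008],[0,0,0]]' --dr '[[0,0,0],[0,0,0],[0,0,0],[0,0,0]]'

```text
t: 4.57
tool_pos: [0.4906, -0.0771, 0.3444]
ee_rot: [-0.247, 0.766, -0.565, 0.181]
wrist_force: [-0.2, 0.6, -0.9]
opening: -0.003
```

```bash
python3 -c "
from h import *
where()
wheel()
p=read_camera('scene'); crop(p,150,290,210,350,4,'c3.png')"
```

```text
t 4.57 tip(stand) [-0.0236 -0.0444  0.2039] r 0.0559 phi -52.7 beta 54.3 yaw 0.303 F [-0.2  0.6 -0.9] q [ 0.133  0.144 -0.455 -0.279 -0.368  1.968]
scene 218 mod72: 15.1 n 179
top 243 mod72: 14.0 n 207
```

View pics/c3.png

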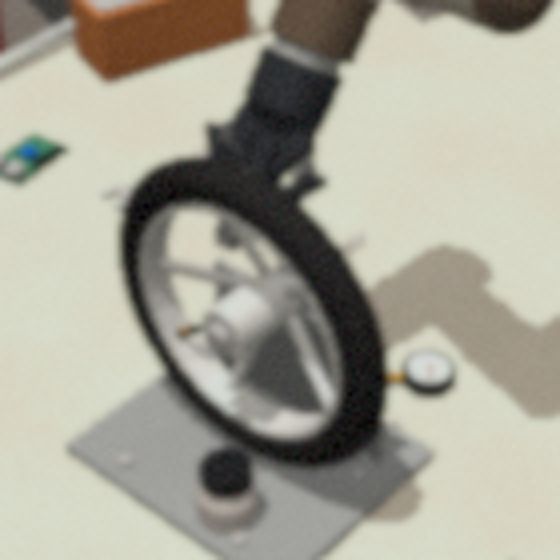

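Emit:
servo_tool --travel '[[-0.0039,-0.0027,-0.0037],[-0.0043,-0.0024,-0.0034],[-0.0047,-0.0022,-0.003],[-0.0051,-0.0019,-0.0026],[-0.0054,-0.0015,-0.0021]]' --dr '[[0,0,0],[0,0,0],[0,0,0],[0,0,0],[0,0,0]]'

```text
t: 5.13
tool_pos: [0.4827, -0.0558, 0.3644]
ee_rot: [-0.248, 0.766, -0.565, 0.182]
wrist_force: [-0.5, -2.2, -2.1]
opening: 0.002
```

```bash
python3 -c "
from h import *
where()
wheel()"
```

```text
t 5.13 tip(stand) [-0.0246 -0.022   0.2241] r 0.0584 phi -22.1 beta 54.2 yaw 0.301 F [-0.5 -2.2 -2.1] q [ 0.199  0.097 -0.495 -0.168 -0.361  1.809]
scene 172 mod72: 30.0 n 151
top 203 mod72: 32.3 n 184
```

Emit:
servo_tool --travel '[[-0.0057,-0.0012,-0.0016],[-0.0059,-0.0008,-0.0011],[-0.006,-0.0004,-0.0006],[-0.006,0,0],[-0.006,0.0003,0.0004]]' --dr '[[0,0,0],[0,0,0],[0,0,0],[0,0,0],[0,0,0]]'

```text
t: 5.65
tool_pos: [0.4745, -0.0274, 0.368]
ee_rot: [-0.248, 0.765, -0.565, 0.182]
wrist_force: [0.0, -3.6, -0.3]
opening: 0.004
```

Emit:
servo_tool --travel '[[-0.0059,0.0006,0.0009],[-0.0057,0.001,0.0014],[-0.0055,0.0013,0.0019],[-0.0052,0.0017,0.0023],[-0.0049,0.002,0.0027]]' --dr '[[0,0,0],[0,0,0],[0,0,0],[0,0,0],[0,0,0]]'

```text
t: 6.07
tool_pos: [0.4666, -0.0015, 0.3569]
ee_rot: [-0.248, 0.765, -0.565, 0.183]
wrist_force: [-0.2, -4.2, 1.5]
opening: -0.003
```

```bash
python3 -c "
from h import *
where()
wheel()"
```

```text
t 6.07 tip(stand) [-0.0237  0.0347  0.2168] r 0.0582 phi 36.6 beta 54.1 yaw 0.3 F [-0.2 -4.2  1.5] q [ 0.351  0.066 -0.671  0.144 -0.21   1.388]
scene 197 mod72: 10.0 n 190
top 205 mod72: 14.3 n 174
```

Emit:
servo_tool --travel '[[0.004,0,0],[0.004,0,-0.006],[0,0,-0.02],[0,0,-0.022],[0,0,-0.022]]' --dr '[[0,0,0],[0,0,0],[0,0,0],[0,0,0],[0,0,0]]'

```text
t: 6.58
tool_pos: [0.4298, -0.0211, 0.414]
ee_rot: [-0.248, 0.766, -0.565, 0.182]
wrist_force: [0.3, 0.0, 0.2]
opening: 0.002
```

```bash
python3 -c "
from h import *
where()
wheel()
p=read_camera('scene'); crop(p,150,290,210,350,4,'c4.png')
b=np.radians(54); f=np.radians(-53); tip=np.array([-.023,.058*np.sin(f),.17+.058*np.cos(f)])
plan(tip-.07*np.array([np.cos(b),0,-np.sin(b)]),54,4)"
```

```text
t 6.58 tip(stand) [-0.0648  0.0269  0.2738] r 0.1073 phi 14.6 beta 54.1 yaw 0.302 F [0.3 0.  0.2] q [ 0.337 -0.072 -0.61   0.052 -0.407  1.492]
scene 189 mod72: 13.0 n 185
top 226 mod72: 12.9 n 223
target TCP [ 0.4517 -0.0908  0.4015] total 0.0744 turn/row deg [-0.04  0.02 -0.02]
[18.3, 1.9, 2.8]
[18.3, 1.9, 2.8]
[18.3, 1.9, 2.8]
[18.3, 1.9, 2.8]
```

View pics/c4.png

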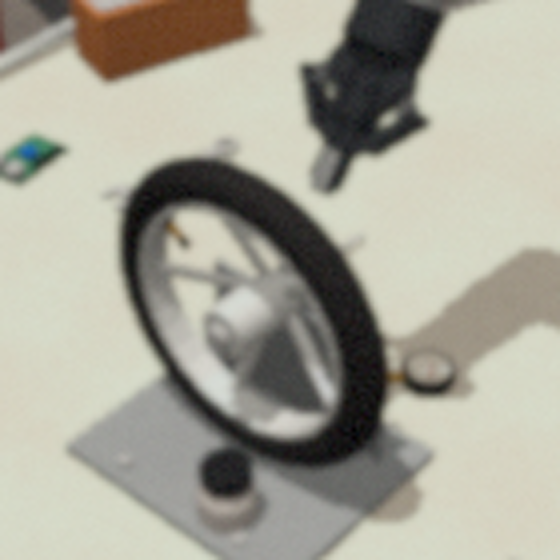

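Emit:
servo_tool --travel '[[0.018,0.002,0.0028],[0.018,0.002,0.0028],[0.018,0.002,0.0028],[0.018,0.002,0.0028],[0,0,0]]' --dr '[[0,0,0],[0,0,0],[0,0,0],[0,0,0],[0,0,0]]'

```text
t: 7.15
tool_pos: [0.4528, -0.0912, 0.398]
ee_rot: [-0.248, 0.765, -0.566, 0.182]
wrist_force: [1.0, -0.5, 0.5]
opening: -0.001
```

```bash
python3 -c "
from h import *
where()
f=np.radians(-51); tip=np.array([-.026,.055*np.sin(f),.17+.055*np.cos(f)])
plan(tip,54,6)"
```

```text
t 7.15 tip(stand) [-0.0638 -0.0471  0.2577] r 0.0995 phi -28.2 beta 54.2 yaw 0.3 F [ 1.  -0.5  0.5] q [ 0.114  0.018 -0.459 -0.232 -0.488  1.924]
target TCP [ 0.4871 -0.0761  0.3446] total 0.0653 turn/row deg [ 0.04 -0.   -0.04]
[-0.7, 0.2, 10.9]
[-0.7, 0.2, 10.9]
[-0.7, 0.2, 10.9]
[-0.7, 0.2, 10.9]
[-0.7, 0.2, 10.9]
[-0.7, 0.2, 10.9]
```

Emit:
servo_tool --travel '[[-0.0021,0,0],[-0.0021,0.001,0.011],[0,0,0.011],[0,0,0.011],[0,0,0.011]]' --dr '[[0,0,0],[0,0,0],[0,0,0],[0,0,0],[0,0,0]]'

```text
t: 7.57
tool_pos: [0.4742, -0.0773, 0.362]
ee_rot: [-0.248, 0.766, -0.564, 0.182]
wrist_force: [0.3, -0.2, -0.0]
opening: 0.0
```

Emit:
servo_tool --travel '[[0,0,0.011],[0,0,0.0105],[0,0,0]]' --dr '[[0,0,0],[0,0,0],[0,0,0]]'

```text
t: 7.82
tool_pos: [0.4867, -0.0739, 0.3432]
ee_rot: [-0.247, 0.766, -0.565, 0.181]
wrist_force: [-0.2, 0.2, -0.4]
opening: -0.002
```

```bash
python3 -c "
from h import *
where()
wheel()"
```

```text
t 7.82 tip(stand) [-0.0266 -0.0401  0.2026] r 0.0517 phi -51.0 beta 54.4 yaw 0.304 F [-0.2  0.2 -0.4] q [ 0.143  0.138 -0.47  -0.268 -0.358  1.95 ]
scene 214 mod72: 12.5 n 188
top 234 mod72: 12.4 n 210
```

Emit:
servo_tool --travel '[[-0.0037,-0.0024,-0.0034],[-0.0041,-0.0022,-0.003],[-0.0045,-0.0019,-0.0027],[-0.0048,-0.0016,-0.0023],[-0.0051,-0.0013,-0.0018]]' --dr '[[0,0,0],[0,0,0],[0,0,0],[0,0,0],[0,0,0]]'

```text
t: 8.33
tool_pos: [0.4783, -0.0538, 0.3619]
ee_rot: [-0.247, 0.766, -0.565, 0.182]
wrist_force: [-0.7, -2.9, -0.4]
opening: -0.001
```

Emit:
servo_tool --travel '[[-0.0053,-0.001,-0.0014],[-0.0055,-0.0007,-0.0009],[-0.005,-0.0003,-0.0005],[-0.004,0,0],[-0.003,0.0001,0.0001]]' --dr '[[0,0,0],[0,0,0],[0,0,0],[0,0,0],[0,0,0]]'

```text
t: 8.75
tool_pos: [0.4717, -0.0318, 0.3653]
ee_rot: [-0.248, 0.766, -0.565, 0.182]
wrist_force: [0.4, -3.9, -0.9]
opening: 0.0
```

```bash
python3 -c "
from h import *
where()
wheel()"
```

```text
t 8.75 tip(stand) [-0.028   0.0042  0.225 ] r 0.0551 phi 4.3 beta 54.2 yaw 0.301 F [ 0.4 -3.9 -0.9] q [ 0.272  0.07  -0.568 -0.055 -0.309  1.645]
scene 162 mod72: 50.9 n 155
top 224 mod72: 51.9 n 214
```

Emit:
servo_tool --travel '[[-0.0045,0.0003,0.0004],[-0.0044,0.0005,0.0007],[-0.0029,0.0004,0.0006],[-0.0014,0.0003,0.0003],[0,0,0]]' --dr '[[0,0,0],[0,0,0],[0,0,0],[0,0,0],[0,0,0]]'

```text
t: 9.27
tool_pos: [0.4685, -0.0188, 0.3628]
ee_rot: [-0.248, 0.766, -0.565, 0.182]
wrist_force: [-0.4, -1.1, -0.3]
opening: 0.001
```

```bash
python3 -c "
from h import *
where()"
```

```text
t 9.27 tip(stand) [-0.027   0.0177  0.2227] r 0.0555 phi 18.6 beta 54.1 yaw 0.302 F [-0.4 -1.1 -0.3] q [ 0.309  0.064 -0.608  0.015 -0.272  1.549]
```

Emit:
servo_tool --travel '[[0.004,0,0],[0.004,0,0],[0.004,0,0],[0,0,0]]' --dr '[[0,0,0],[0,0,0],[0,0,0],[0,0,0]]'

```text
t: 9.6
tool_pos: [0.4727, -0.0304, 0.3631]
ee_rot: [-0.249, 0.765, -0.565, 0.183]
wrist_force: [0.6, -1.1, -0.5]
opening: -0.002
```

```bash
python3 -c "
from h import *
where()
wheel();wheel()"
```

```text
t 9.6 tip(stand) [-0.0263  0.0053  0.2231] r 0.0534 phi 5.7 beta 54.1 yaw 0.302 F [ 0.6 -1.1 -0.5] q [ 0.275  0.074 -0.571 -0.053 -0.299  1.64 ]
scene 194 mod72: 65.3 n 187
top 238 mod72: 64.9 n 211
scene 189 mod72: 65.4 n 180
top 237 mod72: 65.1 n 212
```

Emit:
servo_tool --travel '[[-0.0055,0.0002,0.0002],[-0.005,0.0003,0.0004],[-0.003,0.0004,0.0005],[-0.0025,0.0004,0.0006],[-0.0019,0.0004,0.0006]]' --dr '[[0,0,0],[0,0,0],[0,0,0],[0,0,0],[0,0,0]]'

```text
t: 10.22
tool_pos: [0.4666, -0.0132, 0.3598]
ee_rot: [-0.248, 0.766, -0.565, 0.182]
wrist_force: [-0.1, -2.2, 0.2]
opening: 0.0
```

Emit:
servo_tool --travel '[[0,0,0],[0.004,0,0],[0.004,0,0],[0.004,0,0],[0,0,0]]' --dr '[[0,0,0],[0,0,0],[0,0,0],[0,0,0],[0,0,0]]'

```text
t: 10.63
tool_pos: [0.4707, -0.0248, 0.3599]
ee_rot: [-0.248, 0.765, -0.565, 0.182]
wrist_force: [-0.0, 0.2, -0.0]
opening: 0.002
```

```bash
cat > fit.py <<'E'
from h import *
from scipy.optimize import least_squares
q=np.load("q.npy"); Y=[]
for cam in("scene","top"):
  YY=[]
  for k in range(4):
    P,ok=cloud(read_camera(cam)); S=tostand(P,q); y,z=S[:,1],S[:,2]-.17; r=np.hypot(y,z)
    m=ok&(r>.045)&(r<.1)&(abs(S[:,0]-(-.036+(r-.018)*28/90))<.014); YY.append(np.c_[y,z][m])
  Y.append(np.vstack(YY))
def f(v,A):
    y,z=(A-v[:2]).T; d=(np.arctan2(y,z)-v[2]+np.radians(36)-np.radians(36))%np.radians(72)-np.radians(36)
    return np.hypot(y,z)*np.sin(d)  # zero where an angle is 36 mod 72 from v[2]
for A in Y+[np.vstack(Y)]:
    s=least_squares(f,[0,0,0],args=(A,),loss="cauchy",f_scale=.002); print(len(A),"axle dy,dz mm",np.round(s.x[:2]*1e3,1),"theta",round(np.degrees(s.x[2]),2))
E
python3 -c "
from h import *
where(); wheel()"; python3 fit.py
```

```text
t 10.63 tip(stand) [-0.0268  0.0113  0.2197] r 0.051 phi 12.8 beta 54.1 yaw 0.302 F [-0.   0.2 -0. ] q [ 0.292  0.073 -0.593 -0.022 -0.279  1.597]
scene 207 mod72: 71.8 n 199
top 240 mod72: 71.1 n 214
823 axle dy,dz mm [2.5 5.6] theta -0.96
961 axle dy,dz mm [2.5 5. ] theta -0.76
1784 axle dy,dz mm [2.6 5.2] theta -0.84
```

Emit:
servo_tool --travel '[[0,0,-0.012],[0,0,-0.02],[0,0,-0.022],[0,0,-0.025],[0,0,-0.03]]' --dr '[[0,0,0],[0,0,0],[0,0,0],[0,0,0],[0,0,0]]'

```text
t: 11.55
tool_pos: [0.4087, -0.0438, 0.448]
ee_rot: [-0.247, 0.766, -0.565, 0.181]
wrist_force: [-0.2, -0.2, 0.2]
opening: 0.0
```

Emit:
servo_tool --travel '[[0,0,-0.03],[0,0,-0.03],[0,0,-0.02],[0,0,0],[0,0,0]]' --dr '[[0,0,0],[0,0,0],[0,0,0],[0,0,0],[0,0,0]]'

```text
t: 11.97
tool_pos: [0.3639, -0.0578, 0.5139]
ee_rot: [-0.249, 0.765, -0.565, 0.183]
wrist_force: [-0.0, 0.1, -1.0]
opening: 0.001
```

```bash
python3 -c "
from h import *
where(); p,t=wheel()
for c in (p,t):
  for r in landmark_of(c,'valve_stem')[:2]+recognise(c,'valve_stem')[:2]: print(r['position'],r['confidence'],tostand(world(c,r['position'])[None],np.load('q.npy')))
crop(p,150,290,210,350,4,'c5.png')"; python3 fit.py
```

```text
t 11.97 tip(stand) [-0.1381  0.0114  0.374 ] r 0.2043 phi 3.2 beta 54.0 yaw 0.302 F [-0.   0.1 -1. ] q [ 0.288 -0.274 -0.484 -0.012 -0.731  1.589]
scene 203 mod72: 71.0 n 201
top 221 mod72: 71.1 n 216
808 axle dy,dz mm [2.8 5.1] theta -0.9
918 axle dy,dz mm [2.4 4.8] theta -0.75
1726 axle dy,dz mm [2.7 4.9] theta -0.84
```

View pics/c5.png

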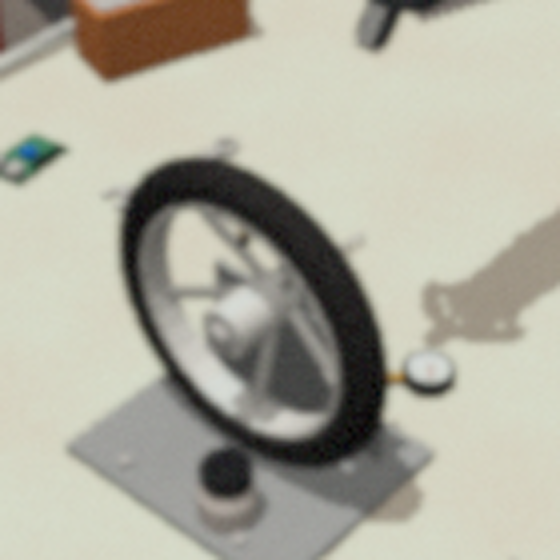

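The valve cap is at crop (242,240), under the top of the rim, and one spoke points straight down at about (262,370). The stand, jar and gauge look unmoved, and the hand is clear.

```bash
python3 -c "
from workcell import *
print(hand_in())"
```

```text
the job is handed in; nothing more can be done
None
```

The valve stem is at the top of the wheel, about 0.8° short by my last fits. The hand is clear and the job is handed in at about 12 s on the robot's clock.

- **What I did:** I put the closed fingertips between the spokes from the robot's side and turned the wheel about 129°. That took two slow sweeps, the second finished with a short final push. I then backed the fingers off the spoke and pulled the hand away.
- **Angle check:** With the hand away, fits to the spokes put the wheel 0.75 to 1.0° before the top in both cameras. They also put the axle about 3 mm sideways and 5 mm up from where I had placed it. I took that as the cameras seeing only part of each spoke and did not look further.
- **Valve check:** The last picture shows the valve cap under the top of the rim. The detection network did not report the valve stem in either of the last two pictures, so I judged which spoke gap holds it by eye.
- **Forces and surroundings:** The wrist force stayed under about 5 N in every reading. The stand, jar and gauge look unmoved in the last picture; I did not measure this.

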